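Scan the label of a part on a rotary inspection stage

ROBOT

A 6-joint arm with a two-finger parallel gripper is mounted at the origin on the work surface. World frame = base frame: x ahead of the robot, y to its left, z up, the work surface at z = 0. Lengths are in m, angles in rad, forces in N, time in s.
With the tool pointing down it reaches from about 0.375 to 0.975 m from the base axis. Payload 3.8 kg.
Tool frame: the origin (TCP) lies midway between the tips of the shut fingers; the grasp point (between the pads) lies 19 mm behind it; z points along the fingers, y is the line along which they close (so a half turn about z gives the same grasp; the last joint's range is limited). The gripper opens to 85 mm and grips with 20 to 120 N. Pads are 22 mm wide; open, the fingers measure 114 mm over their backs; the gripper's body (76 mm by 85 mm) begins 54 mm behind the grasp point. The pads swing forward as they close: fully open they stand 13 mm farther back than shut.
Start: joints at [-1.226, 0.264, 1.604, -0, 1.274, -0.037], TCP at [0.251, -0.626, 0.231] pointing down, gripper open.
Joint ranges: [-2.63, 2.63], [-0.94, 2.18], [0.31, 2.57], [-1.31, 4.45], [0, 2.66], [-2.55, 2.55]. Speed limits (rad/s): [2.57, 2.57, 3.14, 3.14, 3.14, 3.14].

INTERFACE

Orientations are given as a rotation vector (axis times angle).
In Python, from workcell import bot gives the robot as it stands.
- The arm moves only by the tool jog_arm, never from a script. Its argument "motion" is a list of rows, each a list of 5 numbers: the opening, from -1 (shut) to 1 (fully open), then the shift along the tool's x, y, z in mm, then the turn about the tool's z in degrees. In form: [[claw, x, y, z, twist], ...]. A call has 1 to 10 rows; each row shifts and turns the commanded pose from where the row before left it, along the tool's axes as they then stand; what a row does not reach is not made up. A row lasts 1/12 s, in which the tool goes at most 41.7 mm and 7.16 degrees, less where a joint would pass 70% of its speed; a pose out of reach is approached as far as the arm can. A call with a gripper value outside its range is refused whole. The fingers move at their own pace and stop on an object; "force" is the grip in N (left out, the last holds). Time passes only in rows, so rows that do not move let the fingers close. It gives the time, the measured TCP pose, the force, the opening and the grip force at its end, in the units of the state.
- bot.read_state(): the state, without advancing time (a new reading comes with each control period).
- bot.read_camera(name): name is "scene" or "top" or "wrist"; returns (picture, depth): 420x560x3 uint8, red, green, blue; 420x560 float32, m along the optical axis (not along the pixel's ray), 0 where there is no reading.
- bot.get_calibration(name): a dict with "vfov" (degrees; the focal length in pixels is half the picture's height over the tangent of half this angle, whatever the lens; pixels are square), "cx", "cy" (the principal point, pixels), "rvec" (rotation vector, rad) and "tvec" (3), from world to camera coordinates, as OpenCV has them; the wrist camera has in their place "tool_from_camera" (4x4, takes a point from camera to tool coordinates, whose origin is the TCP and whose axes are the flange's). Camera axes: x right, y down, z forward; pixel columns grow to the right and rows downward; lengths in m; the calibration is good to about 2 mm. A picture is of the moment at which its call begins: read the wrist's pose just before it. get_calibration takes no time and is no camera call.
- bot.finish_job(): hands the job in; it is judged then, once.
The state is a dict: "time": time; "q": joint angles; "joint_vel": joint speeds; "joint_torque": joint torques, N m; "tool_pos": TCP position; "tcp_rot": TCP orientation; "wrist_force": force on the tool from outside, world axes, zero at the start; "torque": the same for the moment, N m; "width": opening from 0.0 (shut) to 1.0 (fully open); "grip_force": force on a finger pad.
Only numpy, scipy, OpenCV 4.12 (cv2) and the standard library are available. Lean on these libraries where they do the work, as an engineer would, in place of code of your own. Each camera call takes 0.05 s, during which the arm holds its last target. There are 200 camera calls.

TASK

Turn the rotary stage by its handle anticlockwise until its arm rests against the red stop. Then pick up the hand scanner, aim it squarely at the middle of the part's bar-code label from about 80 mm away and hold it steady there for two seconds without touching the stage or the part with it. Finally lay the scanner back flat in its tray, set down rather than dropped, leaving the stage at its stop and the other things on the bench where they are.

Things in the scene. Friction and masses are not known exactly. Their poses are not given: they have to be found in the camera images.
- rotor (a joint): angle of the rotary stage's rotor, rad: 0 at one end of its travel, 2.0 where the rotor's arm meets the red stop block (a hard stop); it grows anticlockwise seen from above. Turns freely with light friction (about 2 N at the handle) and stays where it is left.
- stage_base: fixed aluminium base of the rotary stage, 190 mm across; origin on the rotation axis, on the bench. The rotor on it (steel disc 200 mm across, top 40 mm above the bench) has clamped at its centre a dark cylindrical part, 84 mm across, its top 145 mm above the bench. A red stop block 46 mm tall stands at the edge of the base, 128 mm from the axis.
- handle (a point): top centre of the rotor's upright black handle post, 20 mm across, 115 mm from the rotation axis, top 146 mm above the bench; black grip from 66 mm up, thin steel stem below. It stands diametrically across the axis from the label.
- label (a point): centre of the white bar-code label (44 wide x 46 mm high) on an upright flat of the clamped part, 45 mm from the axis and 92 mm above the bench. Its x axis is the outward normal of the label (level), z is up.
- scanner: hand scanner, 160 mm long, 0.25 kg or so, lying flat; origin at the middle of its underside, x along it towards its red window, z up. Cream handle, 36 mm wide and 36 mm tall, from x = -80 to +34 mm (its last 14 mm black); black head 54 mm wide, 42 mm tall from x = +34 to +80 mm. Grip it by the cream handle, e.g. about x = -10 mm.
- scanner_window (a point): centre of the scanner's red window at its front end, 80 mm ahead of the origin and 21 mm above its underside; the scanner looks along its own x.
- scan_spot (a point): the scanner's reading point: 80 mm straight ahead of the red window, at the window's height (160 mm ahead of the scanner's origin).
- tray: grey fixed docking tray, 220 x 130 mm outside (long side along its x), walls 5 mm thick and 18 mm tall, floor 5 mm thick; origin at the centre of its underside.
- bottle: amber glass bottle, 60 mm across, 150 mm tall; bystander, origin at its underside centre
- jar: clear lidded jar, 70 mm across, 90 mm tall; bystander, origin at its underside centre
- dish: steel dish, 90 mm across, 22 mm tall; bystander, origin at its underside centre
- screwdriver: screwdriver lying on the bench; bystander, origin at its underside (middle)
- spare_part: dark turned part, 72 mm across, 60 mm tall; bystander, origin at its underside centre
- focus_knob: black knob standing on a 64 mm flange, 45 mm tall; bystander, origin at its underside centre
Things that resemble listed ones, but are neither listed nor needed, are in the scene too. What is shaped like the scanner but blue is not meant.

How it is judged:
By the outcome, as a careful person would: the job done as asked, in the order asked, and still so for the second after the job is handed in, with the robot touching nothing.
It also fails if it takes over 72 s, if anything falls off the work surface, if the arm or the gripper's body presses on something with over 40 N, if the wrist force passes 120 N, or if a joint passes its speed limit or range.

## Working session

There is one attempt and no reset: what is moved stays moved. The work goes in short steps, Python scripts to look and compute and a tool call to move; the robot and the scene stay as the last step left them, time stands still between calls to the robot, and variables do not carry over. Pictures are saved under pics/ and viewed, at most 10 in all, crops included, and the job is handed in when it is done.

Besides the shell and the picture viewer there is one more tool, called after "Request:" as name([rows], argument=value, ...), one row to a line, values as JSON. jog_arm: Moves the arm, as the interface text tells. Its arguments: {"type":"object","properties":{"motion":{"type":"array"},"force":{"type":"number"}},"required":["motion"]}

```bash
mkdir -p pics; cat > h.py <<'E'
import numpy as np,cv2
from scipy.spatial.transform import Rotation as R
from workcell import bot
def cam(n):
    s=bot.read_state();im,d=bot.read_camera(n);c=bot.get_calibration(n)
    f=im.shape[0]/2/np.tan(np.radians(c['vfov'])/2)
    if n=='wrist':
        T=np.eye(4);T[:3,:3]=R.from_rotvec(s['tcp_rot']).as_matrix();T[:3,3]=s['tool_pos'];M=T@np.array(c['tool_from_camera'])
    else:
        M=np.eye(4);r=R.from_rotvec(np.ravel(c['rvec'])).as_matrix();M[:3,:3]=r.T;M[:3,3]=-r.T@np.ravel(c['tvec'])
    return im,d,dict(f=f,cx=c['cx'],cy=c['cy'],M=M,c=c)
def ray(k,u,v,z):
    d=k['M'][:3,:3]@np.array([(u-k['cx'])/k['f'],(v-k['cy'])/k['f'],1]);o=k['M'][:3,3]
    return o+d*(z-o[2])/d[2]
def cloud(k,d):
    v,u=np.mgrid[:d.shape[0],:d.shape[1]]
    P=np.stack([(u-k['cx'])/k['f']*d,(v-k['cy'])/k['f']*d,d],-1)
    return P@k['M'][:3,:3].T+k['M'][:3,3]
def save(im,p): cv2.imwrite('pics/'+p,im[...,::-1])
E
python3 - <<'E'
from h import *
import pickle
for n in('top','scene'):
    im,d,k=cam(n);save(im,n+'0.png');print(n,k['c'],k['M'][:3,3])
    pickle.dump((im,d,k),open(n+'.pkl','wb'))
s=bot.read_state();print(s)
E
```

```text
top {'vfov': 46.29292746639196, 'cx': 276.0256716274662, 'cy': 201.0947798051451, 'rvec': array([ 2.15114531, -2.11820232,  0.18758955]), 'tvec': array([0.08043028, 0.54064323, 1.18426414])} [0.33081234 0.09330286 1.25821439]
scene {'vfov': 44.63356806396943, 'cx': 280.3694263861823, 'cy': 216.5529618638835, 'rvec': array([ 2.06206068,  1.32791671, -0.52117722]), 'tvec': array([-0.31741897, -0.21573776,  1.84644106])} [ 1.42428726 -0.3085828   1.19700652]
{'time': 0.1, 'q': array([-1.22587977e+00,  2.64709721e-01,  1.60525329e+00,  1.99826478e-05,
        1.27369206e+00, -3.69067166e-02]), 'joint_vel': array([ 0.00027415, -0.00200143, -0.00364385,  0.00132712,  0.00028231,
        0.00033673]), 'joint_torque': array([-8.27098265e-04, -5.16706860e+01, -3.68589914e+01,  3.21449261e-05,
        6.29416929e-03,  6.39587242e-06]), 'tool_pos': array([ 0.25128916, -0.62576499,  0.23005646]), 'tcp_rot': array([-3.08251298e+00, -5.95733594e-01,  4.66996982e-04]), 'wrist_force': array([-0.19700724, -0.49068961,  0.2731549 ]), 'torque': array([-0.0092275 , -0.04406943, -0.00910341]), 'grip_force': 0.0, 'width': 0.9982296032239001}
```

View pics/top0.png

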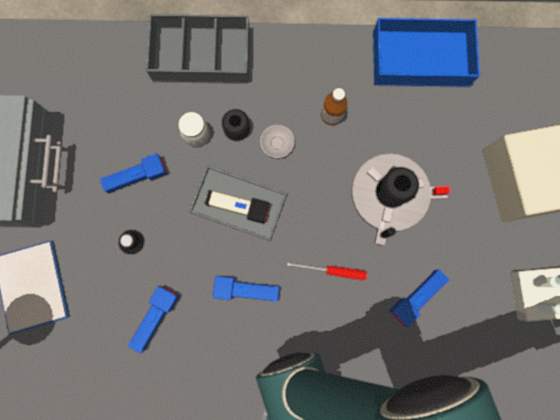

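View pics/scene0.png

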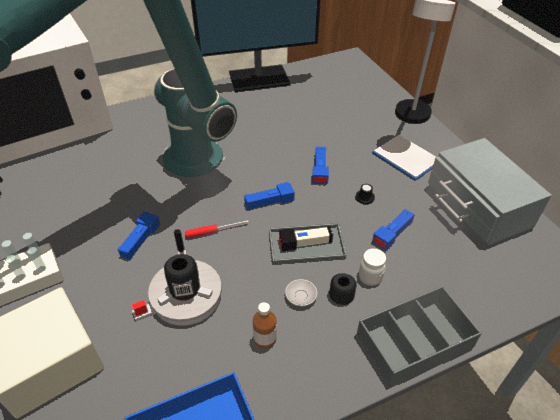

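The top view shows the stage at (392,192), its handle at (387,233), and the red stop at (441,190). The scanner is in its tray at (238,205), with its head to the right at (258,210). The scene view shows the label facing away from the robot at (183,288).

```bash
python3 - <<'E'
from h import *
import pickle
im,d,k=pickle.load(open('top.pkl','rb'));P=cloud(k,d)
hsv=cv2.cvtColor(im,cv2.COLOR_RGB2HSV)
c0=ray(k,392,192,.04);print('stage guess',c0)
r=np.hypot(P[...,0]-c0[0],P[...,1]-c0[1])
m=(abs(P[...,2]-.04)<.006)&(r<.115)
c,rad=cv2.minEnclosingCircle(P[m][:,:2].astype(np.float32));print('disc',c,rad)
m=(P[...,2]>.136)&(P[...,2]<.16)&(r<.16)
cc=P[m];n,l=cv2.connectedComponents(m.astype(np.uint8))
for i in range(1,n):
    q=P[l==i]; 
    if len(q)>8: print('high',len(q),(q.min(0)+q.max(0))/2,q.max(0)-q.min(0))
red=((hsv[...,0]<8)|(hsv[...,0]>172))&(hsv[...,1]>150)&(hsv[...,2]>100)&(r<.2)
q=P[red];print('stop',q.mean(0),q[:,2].max(),len(q), q.min(0),q.max(0))
# scanner
t0=ray(k,238,205,.03);rr=np.hypot(P[...,0]-t0[0],P[...,1]-t0[1])
m=(rr<.12)&(P[...,2]>.03)
q=P[m][:,:2].astype(np.float32);b=cv2.minAreaRect(q);print('scanner',b,P[m][:,2].max())
cr=m&(hsv[...,2]>150)&(hsv[...,1]<120);print('cream',cv2.minAreaRect(P[cr][:,:2].astype(np.float32)),P[cr].mean(0))
m=(rr<.15)&(P[...,2]>.012)&(P[...,2]<.024);print('tray',cv2.minAreaRect(P[m][:,:2].astype(np.float32)))
s=bot.read_state();print(R.from_rotvec(s['tcp_rot']).as_matrix().round(3))
big=cv2.resize(im[130:270,170:460],None,fx=2.7,fy=2.7,interpolation=3);save(big,'topcrop.png')
E
```

```text
stage guess [ 0.56836221 -0.20408668  0.04      ]
disc (0.5609794855117798, -0.2096307873725891) 0.10984208434820175
high 941 [ 0.56902914 -0.20299069  0.14521636] [0.08160238 0.08195298 0.01839925]
high 67 [ 0.45736446 -0.17513373  0.14358162] [0.01840824 0.01989857 0.013614  ]
stop [ 0.57472346 -0.32795692  0.0428184 ] 0.05175253793882395 116 [ 0.56495842 -0.36246318 -0.0037587 ] [ 0.59531622 -0.31291518  0.05175254]
scanner ((0.5300100445747375, 0.18860158324241638), (0.16112983226776123, 0.05442787706851959), 75.90045928955078) 0.05412599370485571
cream ((0.5347826480865479, 0.20624369382858276), (0.10141848027706146, 0.03679346293210983), 75.3730697631836) [0.5347675  0.20811817 0.04123168]
tray ((0.5394138693809509, 0.18592572212219238), (0.2200506031513214, 0.13036306202411652), 71.33018493652344)
[[ 0.928  0.373 -0.001]
 [ 0.373 -0.928  0.002]
 [ 0.    -0.002 -1.   ]]
```

View pics/topcrop.png

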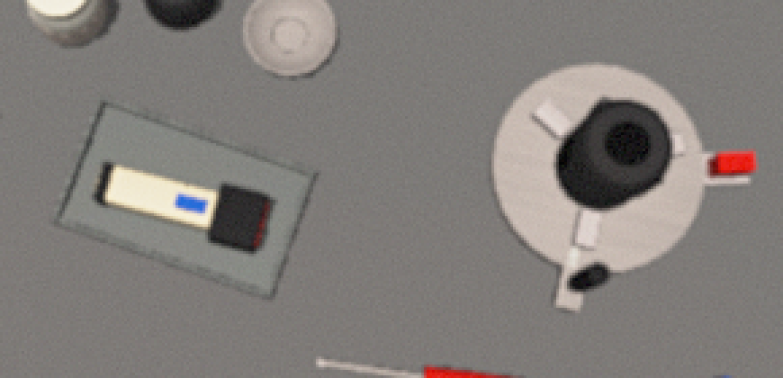

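The part axis is at (0.569,-0.203) and the handle at (0.457,-0.175), which is 115 mm apart and matches the given distance. The handle needs to go about 95° anticlockwise to reach the stop.

Request:
jog_arm([
  [1, 25.7, -24.4, 0, 0],
  [1, 25.7, -24.4, 0, 0],
  [1, 25.7, -24.4, 0, 0],
  [1, 25.7, -24.4, 0, 0],
  [1, 25.7, -24.4, 0, 0],
  [1, 25.7, -24.4, 0, 0],
  [1, 25.7, -24.4, 0, 0],
  [1, 25.7, -24.4, 0, 0],
  [1, 25.7, -24.4, 0, 0],
  [1, 25.7, -24.4, 0, 0],
])

```text
time: 0.93
tool_pos: [0.3992, -0.3023, 0.2308]
tcp_rot: [-3.084, -0.595, 0.001]
wrist_force: [1.1, 0.4, -0.6]
width: 1.0
grip_force: 0.0
```

Request:
jog_arm([
  [1, 25.7, -24.4, 0, 0],
  [1, 25.7, -24.4, 0, 0],
  [1, 25.7, -24.4, 0, 0],
  [1, 25.7, -24.4, 0, 0],
  [1, 0, 0, 0, 6],
  [1, 0, 0, 0, 6],
  [1, 0, 0, 0, 6],
  [1, 0, 0, 0, 6],
  [1, 0, 0, 0, 6],
  [1, 0, 0, 0, 6],
])

```text
time: 1.77
tool_pos: [0.4578, -0.175, 0.2308]
tcp_rot: [-3.117, 0.394, 0.001]
wrist_force: [0.3, -0.6, 0.5]
width: 1.002
grip_force: 0.0
```

```bash
cat >> h.py <<'E'
def delta(p,ang=None):
    "shift in tool axes (mm) and twist (deg) to world p with tool x at heading ang"
    s=bot.read_state();r=R.from_rotvec(s['tcp_rot']).as_matrix()
    a=np.degrees(np.arctan2(r[1,0],r[0,0]))
    print('t',s['time'],'pos',s['tool_pos'].round(4),'xang',round(a,1),'zax',r[:,2].round(3),'F',s['wrist_force'].round(1),'w',s['width'],'g',s['grip_force'],'q6',s['q'][5])
    print('shift',(r.T@(np.array(p)-s['tool_pos'])*1000).round(1),'twist',None if ang is None else round(a-ang,1))
E
python3 - <<'E'
from h import *
delta([.457,-.175,.096],-14)
im,d,k=cam('wrist');save(im,'w1.png');P=cloud(k,d)
r=np.hypot(P[...,0]-.457,P[...,1]+.175)
m=(abs(P[...,2]-.146)<.012)&(r<.05);q=P[m]
print(len(q),(q.min(0)+q.max(0))/2,q.max(0)-q.min(0),q.mean(0))
E
```

```text
t 1.7667 pos [ 0.4578 -0.175   0.2308] xang -14.4 zax [-0.001  0.    -1.   ] F [ 0.3 -0.6  0.5] w 1.0017621799157914 g 0.0 q6 1.4061762319146967
shift [ -0.6   0.2 134.8] twist -0.4
585 [ 0.45932779 -0.17595406  0.14114054] [0.01927944 0.01947707 0.01420756] [ 0.46047433 -0.17645141  0.14482331]
```

The wrist depth puts the handle top at (0.459,-0.176), within 2 mm of the first measurement. I'll descend and grip it.

Request:
jog_arm([
  [1, 2, 1, 25, 0],
  [1, 0, 0, 25, 0],
  [1, 0, 0, 25, 0],
  [1, 0, 0, 25, 0],
  [1, 0, 0, 20, 0],
  [1, 0, 0, 14, 0],
  [-1, 0, 0, 0, 0],
  [-1, 0, 0, 0, 0],
  [-1, 0, 0, 0, 0],
  [-1, 0, 0, 0, 0],
], force=25)

```text
time: 2.65
tool_pos: [0.461, -0.1773, 0.0988]
tcp_rot: [3.117, -0.385, 0.004]
wrist_force: [-0.0, 0.3, 1.7]
width: 0.452
grip_force: 0.0
```

Request:
jog_arm([
  [-1, 0, 0, 0, 0],
  [-1, 0, 0, 0, 0],
  [-1, 0, 0, 0, 0],
  [-1, 0, 0, 0, 0],
])

```text
time: 2.98
tool_pos: [0.4608, -0.1771, 0.0988]
tcp_rot: [3.117, -0.386, 0.004]
wrist_force: [-0.4, 1.5, 6.4]
width: 0.226
grip_force: 24.7
```

Request:
jog_arm([
  [-1, 0.4, 7, 0, -3.5],
  [-1, 0.85, 14, 0, -7],
  [-1, 0.85, 14, 0, -7],
  [-1, 0.85, 14, 0, -7],
  [-1, 0.85, 14, 0, -7],
  [-1, 0.85, 14, 0, -7],
  [-1, 0.4, 7, 0, -3.5],
  [-1, 0, 0, 0, 0],
])

```text
time: 3.65
tool_pos: [0.4738, -0.259, 0.0988]
tcp_rot: [3.047, 0.759, 0.01]
wrist_force: [8.4, 5.9, 2.6]
width: 0.227
grip_force: 25.8
```

```bash
python3 - <<'E'
from h import *
delta([.551,-.317,.0988],81)
c=bot.read_state()['tool_pos'][:2]-[.569,-.203];print(np.hypot(*c),np.degrees(np.arctan2(c[1],c[0])))
E
```

```text
t 3.65 pos [ 0.4738 -0.259   0.0988] xang 28.0 zax [ 0.007  0.    -1.   ] F [8.4 5.9 2.6] w 0.2272417273490659 g 25.757894217967987 q6 0.531273062737102
shift [41.  87.5  0.5] twist -53.0
0.11046844917989511 -149.55869307476098
```

Request:
jog_arm([
  [-1, 0.4, 7, 0, -3.5],
  [-1, 0.85, 14, 0, -7],
  [-1, 0.85, 14, 0, -7],
  [-1, 0.85, 14, 0, -7],
  [-1, 0.85, 14, 0, -7],
  [-1, 0.85, 14, 0, -7],
  [-1, 0.4, 7, 0, -3.5],
  [-1, 0, 0, 0, 0],
])

```text
time: 4.32
tool_pos: [0.5361, -0.3082, 0.0988]
tcp_rot: [-2.571, -1.801, -0.012]
wrist_force: [5.7, 16.2, 9.1]
width: 0.226
grip_force: 26.3
```

Request:
jog_arm([
  [-1, 0, 4, 0, -2],
  [-1, 0, 4, 0, -2],
  [-1, 0, 0, 0, 0],
])

```text
time: 4.57
tool_pos: [0.5427, -0.3101, 0.0988]
tcp_rot: [-2.507, -1.887, -0.012]
wrist_force: [5.8, 18.2, 7.0]
width: 0.223
grip_force: 26.2
```

```bash
python3 - <<'E'
from h import *
delta([.551,-.317,.0988],81)
c=bot.read_state()['tool_pos'][:2]-[.569,-.203];print(np.hypot(*c),np.degrees(np.arctan2(c[1],c[0])))
E
```

```text
t 4.5667 pos [ 0.5427 -0.3101  0.0988] xang 73.9 zax [ 0.004  0.007 -1.   ] F [ 5.8 18.2  7. ] w 0.22266762453156347 g 26.210481226444244 q6 -0.28826212141739893
shift [-4.4  9.9 -0. ] twist -7.1
0.1102457731253758 -103.80385227428756
```

Request:
jog_arm([
  [-1, 1, 3, 0, -1.5],
  [-1, 1, 3, 0, -1.5],
  [-1, 0, 0, 0, 0],
])

```text
time: 4.82
tool_pos: [0.5482, -0.3113, 0.0988]
tcp_rot: [-2.458, -1.953, -0.008]
wrist_force: [2.7, 11.8, 6.7]
width: 0.221
grip_force: 26.1
```

Request:
jog_arm([
  [-1, 0.5, 3, 0, -1.5],
  [-1, 0, 0, 0, 0],
])

```text
time: 4.98
tool_pos: [0.5509, -0.3118, 0.0988]
tcp_rot: [-2.433, -1.985, -0.007]
wrist_force: [1.8, 11.9, 7.6]
width: 0.228
grip_force: 26.1
```

Request:
jog_arm([
  [-1, 0.5, 3, 0, -1.5],
  [-1, 0.2, 2, 0, -1],
  [-1, 0, 0, 0, 0],
])

```text
time: 5.23
tool_pos: [0.5557, -0.3125, 0.0988]
tcp_rot: [-2.389, -2.038, -0.006]
wrist_force: [1.3, 9.8, 7.7]
width: 0.227
grip_force: 26.1
```

```bash
python3 - <<'E'
from h import *
delta([.551,-.317,.0988],81)
im,d,k=cam('top');save(cv2.resize(im[130:270,320:480],None,fx=3.5,fy=3.5,interpolation=3),'t2.png')
E
```

```text
t 5.2333 pos [ 0.5557 -0.3125  0.0988] xang 80.9 zax [ 0.002  0.004 -1.   ] F [1.3 9.8 7.7] w 0.2272421420736232 g 26.134381592273712 q6 -0.3976240925466851
shift [-5.2 -4.  -0. ] twist -0.1
```

View pics/t2.png

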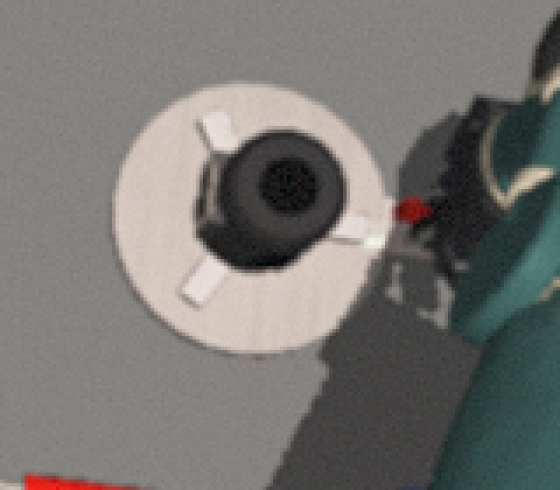

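The label side faces left (210,185). The arm, at about (410,245), is still a few mm short of the red stop at (412,212).

Request:
jog_arm([
  [-1, 0.3, 3, 0, -1.5],
  [-1, 0, 0, 0, 0],
])

```text
time: 5.45
tool_pos: [0.5558, -0.3124, 0.0987]
tcp_rot: [-2.359, -2.065, -0.001]
wrist_force: [-8.1, 10.3, 14.7]
width: 0.223
grip_force: 27.0
```

Request:
jog_arm([
  [-1, 0.3, 3, 0, -1.5],
  [-1, 0, 0, 0, 0],
])

```text
time: 5.62
tool_pos: [0.5557, -0.312, 0.0986]
tcp_rot: [-2.327, -2.093, 0.005]
wrist_force: [-15.7, 12.2, 19.6]
width: 0.229
grip_force: 28.9
```

Request:
jog_arm([
  [-1, 0.3, 2, 0, -1],
  [-1, 0, 0, 0, 0],
])

```text
time: 5.78
tool_pos: [0.5556, -0.3118, 0.0985]
tcp_rot: [-2.307, -2.11, 0.009]
wrist_force: [-23.4, 12.5, 23.3]
width: 0.222
grip_force: 30.9
```

The position stopped changing and the force rose to 23 N, so the arm is on the stop. I'll ease off the push, release and lift.

Request:
jog_arm([
  [-1, 0, -3, 0, 1.5],
  [-1, 0, -2, 0, 1],
  [-1, 0, 0, 0, 0],
  [0, 0, 0, 0, 0],
  [0.2, 0, 0, 0, 0],
  [0.2, 0, 0, 0, 0],
  [0.2, 0, 0, 0, 0],
  [0.2, 0, 0, 0, 0],
  [0.2, 0, 0, 0, 0],
])

```text
time: 6.53
tool_pos: [0.5572, -0.315, 0.097]
tcp_rot: [-2.364, -2.069, 0.0]
wrist_force: [-0.8, 0.8, 0.0]
width: 0.598
grip_force: 0.0
```

Request:
jog_arm([
  [0.2, 0, 0, -15, 0],
  [0.2, 0, 0, -25, 0],
  [0.2, 0, 0, -35, 0],
  [0.2, 0, 0, -35, 0],
  [0.2, 40, 0, 0, 0],
  [0.2, 40, 0, 0, 0],
  [0.2, 40, 0, 0, 0],
  [0.2, 40, 0, 0, 0],
  [0.2, 40, 0, 0, 0],
  [0.2, 40, 0, 0, 0],
])

```text
time: 7.37
tool_pos: [0.589, -0.0753, 0.2074]
tcp_rot: [2.365, 2.068, 0.0]
wrist_force: [0.8, -0.1, 0.1]
width: 0.598
grip_force: 0.0
```

Request:
jog_arm([
  [0.2, 40, 0, 0, 0],
  [0.2, 40, 0, 0, 0],
  [0.2, 40, 0, 0, 0],
  [0.2, 40, 0, 0, 0],
  [0.2, 0, 0, 0, 0],
])

```text
time: 7.78
tool_pos: [0.6108, 0.0885, 0.2073]
tcp_rot: [-2.357, -2.074, -0.005]
wrist_force: [0.4, -0.4, 0.1]
width: 0.604
grip_force: 0.0
```

```bash
python3 - <<'E'
from h import *
import pickle
a=np.radians(75.9);c=np.array([.530,.1886])+.010*np.array([np.cos(a),np.sin(a)])
delta([c[0],c[1],.10],75.9)
im,d,k=cam('top');save(cv2.resize(im[130:270,320:480],None,fx=3.5,fy=3.5,interpolation=3),'t3.png')
pickle.dump((im,d,k),open('top2.pkl','wb'));P=cloud(k,d)
r=np.hypot(P[...,0]-.569,P[...,1]+.203)
m=(P[...,2]>.130)&(P[...,2]<.16)&(r<.16)
n,l=cv2.connectedComponents(m.astype(np.uint8))
for i in range(1,n):
    q=P[l==i]
    if len(q)>8: print('high',len(q),(q.min(0)+q.max(0))/2,q.max(0)-q.min(0))
im,d,k=cam('scene');pickle.dump((im,d,k),open('scene2.pkl','wb'));save(im,'s2.png')
E
```

```text
t 7.7833 pos [0.6108 0.0885 0.2073] xang 82.7 zax [ 0.001  0.004 -1.   ] F [ 0.4 -0.4  0.1] w 0.6044854544601145 g 0.0 q6 0.2280003692259536
shift [ 98.5 -91.7 107.7] twist 6.8
high 1000 [ 0.56862109 -0.20264654  0.141607  ] [0.08326548 0.08346187 0.02284411]
high 72 [ 0.55485803 -0.31623533  0.14065168] [0.01990304 0.01839984 0.02090636]
```

View pics/t3.png

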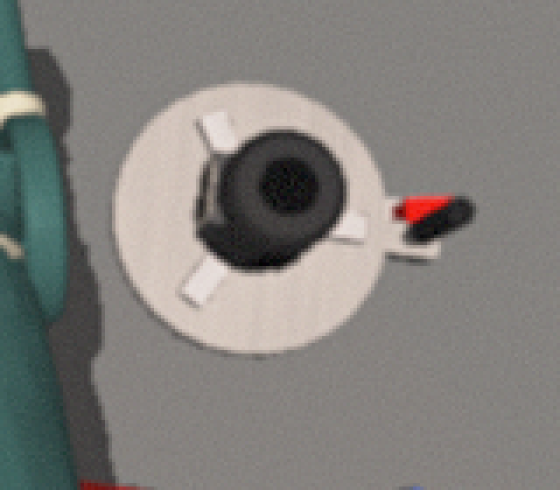

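The stage is free of the gripper, with its arm against the stop at (410,240). The handle is now at -96.9°, so the label normal is about 83°. Next is the scanner.

Request:
jog_arm([
  [0.2, 25, -23, 0, 1.7],
  [0.2, 25, -22, 0, 1.7],
  [0.2, 25, -22, 0, 1.7],
  [0.2, 25, -21, 0, 1.7],
  [0.2, 0, 0, 0, 0],
])

```text
time: 8.3
tool_pos: [0.539, 0.1978, 0.2072]
tcp_rot: [-2.48, -1.924, 0.0]
wrist_force: [0.6, 0.9, -0.7]
width: 0.601
grip_force: 0.0
```

```bash
python3 - <<'E'
from h import *
im,d,k=cam('wrist');save(im,'w2.png');P=cloud(k,d)
hsv=cv2.cvtColor(im,cv2.COLOR_RGB2HSV)
rr=np.hypot(P[...,0]-.530,P[...,1]-.1886)
m=(P[...,2]>.034)&(P[...,2]<.06)&(rr<.12)
b=cv2.minAreaRect(P[m][:,:2].astype(np.float32));print('all',b)
cr=m&(hsv[...,2]>130)&(hsv[...,1]<130);b=cv2.minAreaRect(P[cr][:,:2].astype(np.float32));print('cream',b,P[cr][:,2].mean(),P[cr].mean(0))
delta([.5325,.198,.012],75.9)
E
```

```text
all ((0.5325087308883667, 0.18922463059425354), (0.1583583503961563, 0.05361996591091156), 75.68927001953125)
cream ((0.5382587909698486, 0.21229693293571472), (0.11103448271751404, 0.03588469699025154), 76.15681457519531) 0.04095472342452676 [0.53897195 0.21439262 0.04095472]
t 8.35 pos [0.5403 0.1958 0.2072] xang 75.7 zax [-0. -0. -1.] F [-0.8 -0.3  0.1] w 0.5985585635903138 g 0.0 q6 0.55435061926071
shift [  0.2  -8.1 195.2] twist -0.2
```

View pics/w2.png

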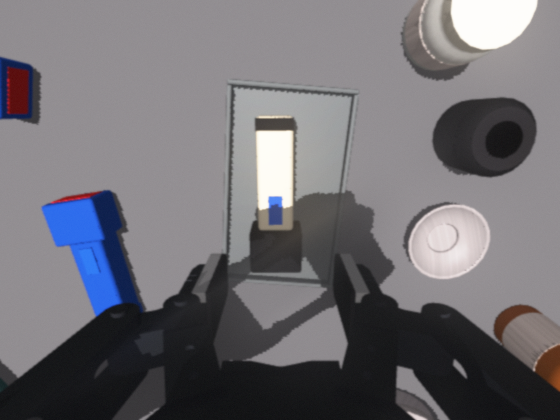

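The wrist view shows the scanner's cream handle at (276,170) and its head at (276,248) in the tray, aligned with the tool. I'll descend and grip.

Request:
jog_arm([
  [0.4, 1.2, -6.3, 25, 0],
  [0.4, 0, 0, 35, 0],
  [0.4, 0, 0, 35, 0],
  [0.4, 0, 0, 35, 0],
  [0.4, 0, 0, 25, 0],
  [0.4, 0, 0, 20, 0],
  [0.4, 0, 0, 12, 0],
  [0.4, 0, 0, 7, 0],
  [0.4, 0, 0, 0, 0],
], force=40)

```text
time: 9.1
tool_pos: [0.5352, 0.1966, 0.012]
tcp_rot: [-2.484, -1.923, 0.004]
wrist_force: [0.3, -0.2, 0.5]
width: 0.699
grip_force: 0.0
```

Request:
jog_arm([
  [-1, 0, 0, 0, 0],
  [-1, 0, 0, 0, 0],
  [-1, 0, 0, 0, 0],
  [-1, 0, 0, 0, 0],
  [-1, 0, 0, 0, 0],
])

```text
time: 9.52
tool_pos: [0.5369, 0.1986, 0.0151]
tcp_rot: [2.482, 1.924, 0.004]
wrist_force: [-0.5, -0.6, 5.5]
width: 0.411
grip_force: 43.3
```

Request:
jog_arm([
  [-1, 0, 0, -8, 0],
  [-1, 0, 0, -15, 0],
  [-1, 0, 0, -25, 0],
  [-1, 0, 0, -30, 0],
  [-1, 0, 0, -30, 0],
  [-1, 0, 0, -12, 0],
  [-1, 0, 0, 0, 0],
])

```text
time: 10.1
tool_pos: [0.5384, 0.1992, 0.1375]
tcp_rot: [2.48, 1.924, 0.012]
wrist_force: [1.0, 0.2, -3.6]
width: 0.414
grip_force: 42.2
```

```bash
python3 - <<'E'
from h import *
import pickle
im,d,k=cam('top');P=cloud(k,d);pickle.dump((im,d,k),open('top3.pkl','wb'))
s=bot.read_state();p=s['tool_pos'];r=R.from_rotvec(s['tcp_rot']).as_matrix();print(p,r.round(3),s['width'])
im,d,k=cam('wrist');P=cloud(k,d);save(im,'w3.png')
sc=(P-p)@r # tool coords
m=(sc[...,0]>-.11)&(sc[...,0]<.09)&(abs(sc[...,1])<.035)&(P[...,2]>p[2]-.02)&(P[...,2]<p[2]+.04)
q=sc[m];print(len(q),q.min(0),q.max(0));print(cv2.minAreaRect(q[:,:2].astype(np.float32)))
# scene: label
im,d,k=pickle.load(open('scene2.pkl','rb'));P=cloud(k,d);rl=np.hypot(P[...,0]-.5686,P[...,1]+.2028)
l=(rl<.06)&(P[...,2]>.06)&(P[...,2]<.125)&(im.min(-1)>110);v,u=np.nonzero(l);print('label',l.sum(),P[l].mean(0),u.mean() if len(u) else 0)
q=P[l]
if len(q)>20:
    u_,S,V=np.linalg.svd(q-q.mean(0),full_matrices=False);print(V[2],S)
E
```

```text
[0.53673229 0.19865891 0.13481315] [[ 0.249  0.969  0.004]
 [ 0.969 -0.249  0.001]
 [ 0.002  0.003 -1.   ]] 0.41249821469469106
25183 [-0.04719518 -0.02993307 -0.04002145] [0.07027519 0.03292729 0.00916349]
((0.011563494801521301, 0.0015153922140598297), (0.11735497415065765, 0.06286068260669708), 0.17323905229568481)
label 25 [ 0.5838546  -0.18196429  0.0916032 ] 190.48
[ 0.63148107 -0.43390651  0.64261715] [0.22322388 0.12004346 0.04084649]
```

View pics/w3.png

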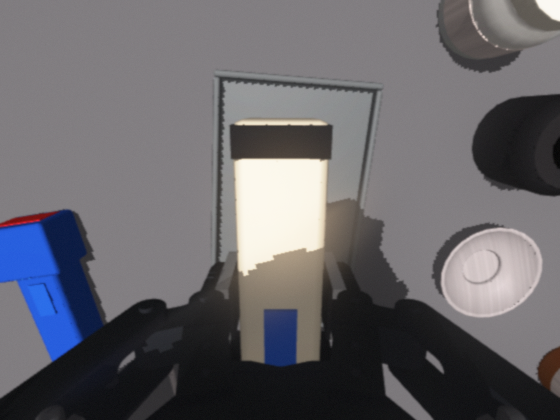

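The wrist view shows the scanner held straight, with its tail at (280,140). I'll check its tilt in the grip and work out the scanning pose.

```bash
python3 - <<'E'
from h import *
import pickle
s=bot.read_state();p=s['tool_pos'];r=R.from_rotvec(s['tcp_rot']).as_matrix()
im,d,k=cam('wrist');P=cloud(k,d)
sc=(P-p)@r
m=(sc[...,0]>.02)&(sc[...,0]<.066)&(abs(sc[...,1])<.02)&(abs(P[...,2]-p[2]-.025)<.02)
q=sc[m];A=np.c_[q[:,0],np.ones(len(q))];c=np.linalg.lstsq(A,q[:,2],rcond=None)[0]
print('top z(tool)=',c, 'tilt deg',np.degrees(np.arctan(c[0])),'lateral by x:',[((lambda w:(w.min()+w.max())/2*1000)(q[(abs(q[:,0]-x)<.005)][:,1])).round(1) for x in(.03,.045,.06)])
zt=c[1]; und=zt+.036; print('underside tool z at TCP',und,'world',p[2]-und)
ax=np.array([.5686,-.2028]);h=np.array([.5549,-.3162])-ax;a=np.arctan2(-h[1],-h[0]);n=np.array([np.cos(a),np.sin(a)])
print('normal deg',np.degrees(a))
o=ax+n*(.045+.160); g=o+n*.0097
print('origin',o,'tcp',g,'z',.071+und)
delta([g[0],g[1],.071+und],np.degrees(a))
E
```

```text
top z(tool)= [-0.01026283 -0.0254942 ] tilt deg -0.5879962602916732 lateral by x: [np.float64(1.6), np.float64(1.7), np.float64(1.6)]
underside tool z at TCP 0.01050580108647382 world 0.12222048878911852
normal deg 83.11140750430917
origin [0.59318753 0.00072015] tcp [0.59435094 0.01035013] z 0.08150580108647382
t 10.25 pos [0.5341 0.1978 0.1313] xang 75.6 zax [-0.003 -0.001 -1.   ] F [-1.   0.2 -3.5] w 0.41416742847811777 g 42.127286195755005 q6 0.5625251442240164
shift [-166.4  105.1   49.8] twist -7.5
```

Request:
jog_arm([
  [-1, -12, 8, 0, 0],
  [-1, -22, 14, 0, 0],
  [-1, -28, 17.5, 0, 0],
  [-1, -28, 17.5, 0, 0],
  [-1, -28, 17.5, 0, 0],
  [-1, -22, 14, 0, 0],
  [-1, -16, 10, 0, 0],
  [-1, -10.4, 6.6, 0, 0],
  [-1, 0, 0, 0, -4],
  [-1, 0, 0, 0, -3.5],
])

```text
time: 11.08
tool_pos: [0.5945, 0.0101, 0.1306]
tcp_rot: [-2.348, -2.083, 0.005]
wrist_force: [0.3, 1.1, -2.5]
width: 0.413
grip_force: 42.1
```

Request:
jog_arm([
  [-1, 0, 0, 10, 0],
  [-1, 0, 0, 15, 0],
  [-1, 0, 0, 15, 0],
  [-1, 0, 0, 9.8, 0],
  [-1, 0, 0, 0, 0],
  [-1, 0, 0, 0, 0],
])

```text
time: 11.58
tool_pos: [0.5943, 0.0113, 0.0815]
tcp_rot: [-2.35, -2.081, 0.004]
wrist_force: [0.2, 0.6, -3.7]
width: 0.411
grip_force: 41.9
```

```bash
python3 - <<'E'
from h import *
import pickle
delta([.5944,.0104,.0815],83.1)
im,d,k=cam('top');P=cloud(k,d);hsv=cv2.cvtColor(im,cv2.COLOR_RGB2HSV)
save(cv2.resize(im[110:260,230:440],None,fx=3.5,fy=3.5,interpolation=3),'t4.png')
im,d,k=cam('scene');pickle.dump((im,d,k),open('scene4.pkl','wb'));save(cv2.resize(im[190:340,130:340],None,fx=3.8,fy=3.8,interpolation=3),'s4.png')
E
```

```text
t 11.5833 pos [0.5943 0.0113 0.0815] xang 83.1 zax [-0.004  0.    -1.   ] F [ 0.2  0.6 -3.7] w 0.4108005855359979 g 41.932947635650635 q6 0.09800471278101558
shift [-0.9  0.2  0. ] twist -0.0
```

View pics/t4.png

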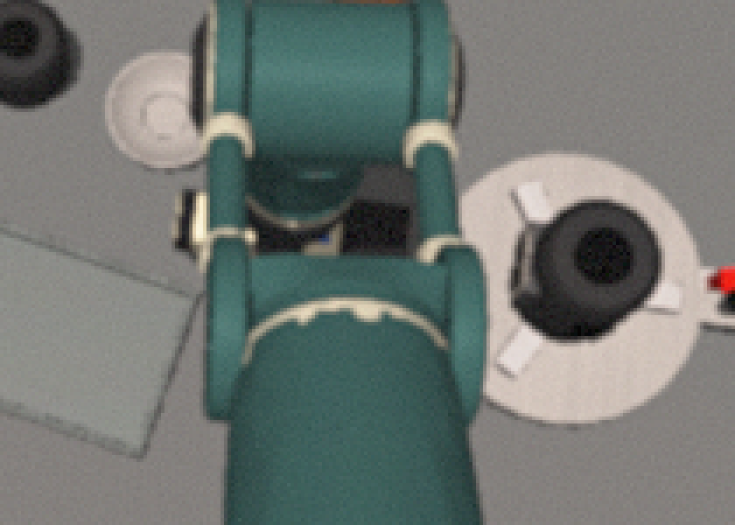

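View pics/s4.png

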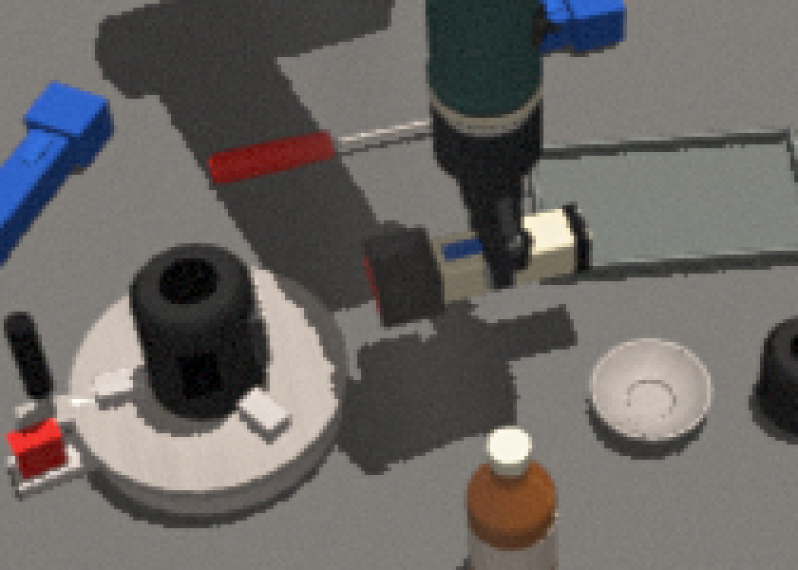

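Both views agree. The scanner's red window (372,275 in the scene crop) faces the part's label flat (522,262 in the top crop) across a clear gap. I'll hold there.

Request:
jog_arm([
  [-1, -0.5, 0, 0, 0],
  [-1, 0, 0, 0, 0],
  [-1, 0, 0, 0, 0],
  [-1, 0, 0, 0, 0],
  [-1, 0, 0, 0, 0],
  [-1, 0, 0, 0, 0],
  [-1, 0, 0, 0, 0],
  [-1, 0, 0, 0, 0],
  [-1, 0, 0, 0, 0],
  [-1, 0, 0, 0, 0],
])

```text
time: 12.52
tool_pos: [0.5958, 0.0104, 0.0835]
tcp_rot: [-2.352, -2.083, 0.0]
wrist_force: [0.1, 0.1, -4.0]
width: 0.413
grip_force: 41.9
```

Request:
jog_arm([
  [-1, 0, 0, 0, 0],
  [-1, 0, 0, 0, 0],
  [-1, 0, 0, 0, 0],
  [-1, 0, 0, 0, 0],
  [-1, 0, 0, 0, 0],
  [-1, 0, 0, 0, 0],
  [-1, 0, 0, 0, 0],
  [-1, 0, 0, 0, 0],
  [-1, 0, 0, 0, 0],
  [-1, 0, 0, 0, 0],
])

```text
time: 13.35
tool_pos: [0.5958, 0.0104, 0.0835]
tcp_rot: [-2.352, -2.083, -0.0]
wrist_force: [-0.8, -0.3, -3.2]
width: 0.412
grip_force: 41.9
```

Request:
jog_arm([
  [-1, 0, 0, 0, 0],
  [-1, 0, 0, 0, 0],
  [-1, 0, 0, 0, 0],
  [-1, 0, 0, 0, 0],
  [-1, 0, 0, 0, 0],
  [-1, 0, 0, 0, 0],
  [-1, 0, 0, 0, 0],
  [-1, 0, 0, 0, 0],
  [-1, 0, 0, 0, 0],
  [-1, 0, 0, 0, 0],
])

```text
time: 14.18
tool_pos: [0.5958, 0.0104, 0.0835]
tcp_rot: [2.352, 2.083, 0.0]
wrist_force: [-0.7, 0.5, -2.8]
width: 0.414
grip_force: 41.9
```

Request:
jog_arm([
  [-1, 0, 0, 0, 0],
  [-1, 0, 0, 0, 0],
  [-1, 0, 0, 0, 0],
  [-1, 0, 0, 0, 0],
  [-1, 0, 0, 0, 0],
  [-1, 0, 0, -10, 0],
  [-1, 0, 0, -15, 0],
  [-1, 0, 0, -15, 0],
  [-1, 0, 0, -9.8, 0],
  [-1, 0, 0, 0, 0],
])

```text
time: 15.02
tool_pos: [0.5983, 0.0103, 0.137]
tcp_rot: [2.348, 2.08, 0.007]
wrist_force: [0.6, -0.2, -2.9]
width: 0.414
grip_force: 42.2
```

Request:
jog_arm([
  [-1, 0, 0, 0, 4],
  [-1, 0, 0, 0, 3.5],
  [-1, 10.4, -6.6, 0, 0],
  [-1, 16, -10, 0, 0],
  [-1, 22, -14, 0, 0],
  [-1, 28, -17.5, 0, 0],
  [-1, 28, -17.5, 0, 0],
  [-1, 28, -17.5, 0, 0],
  [-1, 22, -14, 0, 0],
  [-1, 12.4, -8, 0, 0],
])

```text
time: 15.85
tool_pos: [0.5335, 0.2013, 0.1328]
tcp_rot: [-2.478, -1.928, 0.001]
wrist_force: [0.2, 0.2, -3.5]
width: 0.415
grip_force: 42.0
```

```bash
python3 - <<'E'
from h import *
delta([.535,.198,.0155],75.7)
E
```

```text
t 15.85 pos [0.5335 0.2013 0.1328] xang 75.8 zax [-0.001  0.001 -1.   ] F [ 0.2  0.2 -3.5] w 0.41515072655578733 g 42.03697443008423 q6 0.5636277367792641
shift [ -3.    2.4 117.3] twist 0.1
```

The hold lasted over 2 s with no drift. Now I'll lower the scanner into the tray.

Request:
jog_arm([
  [-1, -2, 1, 10, 0],
  [-1, 0, 0, 25, 0],
  [-1, 0, 0, 30, 0],
  [-1, 0, 0, 22, 0],
  [-1, 0, 0, 12, 0],
  [-1, 0, 0, 6, 0],
  [-1, 0, 0, 3, 0],
  [-1, 0, 0, 0, 0],
  [-1, 0, 0, 0, 0],
  [-1, 0, 0, 0, 0],
])

```text
time: 16.68
tool_pos: [0.5376, 0.1963, 0.027]
tcp_rot: [2.482, 1.924, 0.005]
wrist_force: [-0.7, 0.5, -2.3]
width: 0.418
grip_force: 41.9
```

```bash
python3 - <<'E'
from h import *
delta([.536,.198,.0152],75.7)
E
```

```text
t 16.6833 pos [0.5376 0.1963 0.027 ] xang 75.6 zax [ 0.003  0.001 -1.   ] F [-0.7  0.5 -2.3] w 0.4179072425595146 g 41.91488206386566 q6 0.5583265726240705
shift [ 1.2 -2.  11.8] twist -0.1
```

Request:
jog_arm([
  [-1, 1, -1, 4, 0],
  [-1, 0, 0, 3, 0],
  [-1, 0, 0, 2, 0],
  [-1, 0, 0, 0, 0],
  [-1, 0, 0, 0, 0],
  [-1, 0, 0, 0, 0],
])

```text
time: 17.18
tool_pos: [0.5353, 0.1971, 0.0162]
tcp_rot: [-2.483, -1.925, 0.0]
wrist_force: [0.9, -0.4, -3.7]
width: 0.413
grip_force: 42.0
```

Request:
jog_arm([
  [-1, 0, 0, 1.5, 0],
  [-1, 0, 0, 0, 0],
  [-1, 0, 0, 0, 0],
])

```text
time: 17.43
tool_pos: [0.5358, 0.1973, 0.0151]
tcp_rot: [2.483, 1.925, 0.001]
wrist_force: [1.0, 0.1, -1.3]
width: 0.415
grip_force: 42.3
```

Request:
jog_arm([
  [-1, 0, 0, 1, 0],
  [-1, 0, 0, 0, 0],
  [-1, 0, 0, 0, 0],
])

```text
time: 17.68
tool_pos: [0.5358, 0.1973, 0.0151]
tcp_rot: [2.483, 1.925, 0.001]
wrist_force: [-2.3, -1.2, 5.0]
width: 0.414
grip_force: 43.2
```

The wrist force went from -3.7 to +5 N, so the scanner is resting on the tray floor. I'll open gently and retreat straight up.

Request:
jog_arm([
  [0, 0, 0, 0, 0],
  [0.1, 0, 0, 0, 0],
  [0.25, 0, 0, 0, 0],
  [0.4, 0, 0, 0, 0],
  [0.4, 0, 0, 0, 0],
  [0.4, 0, 0, 0, 0],
  [0.4, 0, 0, -8, 0],
  [0.4, 0, 0, -20, 0],
  [0.4, 0, 0, -35, 0],
  [0.4, 0, 0, -35, 0],
])

```text
time: 18.52
tool_pos: [0.5338, 0.1966, 0.1117]
tcp_rot: [-2.482, -1.924, 0.006]
wrist_force: [-0.1, 0.8, -0.0]
width: 0.699
grip_force: 0.0
```

Request:
jog_arm([
  [0.4, 0, 0, -35, 0],
  [0.4, 0, 0, -35, 0],
  [0.4, -20, -20, -20, 0],
  [0.4, -20, -30, 0, 0],
  [0.4, -20, -30, 0, 0],
  [0.4, -20, -30, 0, 0],
  [0.4, -20, -20, 0, 0],
  [0.4, 0, 0, 0, 0],
  [0.4, 0, 0, 0, 0],
])

```text
time: 19.27
tool_pos: [0.3837, 0.1323, 0.2024]
tcp_rot: [2.483, 1.924, 0.003]
wrist_force: [0.6, 0.5, 0.4]
width: 0.701
grip_force: 0.0
```

```bash
python3 - <<'E'
from h import *
delta([.536,.198,.0152],75.7)
im,d,k=cam('scene');save(im,'s5.png');P=cloud(k,d)
im,d,k=cam('top');P=cloud(k,d);save(im,'t5.png')
r=np.hypot(P[...,0]-.569,P[...,1]+.203);m=(P[...,2]>.13)&(P[...,2]<.16)&(r<.16)
n,l=cv2.connectedComponents(m.astype(np.uint8))
for i in range(1,n):
    q=P[l==i]
    if len(q)>8: print('high',len(q),(q.min(0)+q.max(0))/2)
E
```

```text
t 19.2667 pos [0.3837 0.1323 0.2024] xang 75.5 zax [ 0.002  0.001 -1.   ] F [0.6 0.5 0.4] w 0.7011879718398327 g 0.0 q6 0.5228073105812256
shift [101.4 130.7 187.5] twist -0.2
high 1004 [ 0.56833703 -0.20281021  0.14122249]
high 73 [ 0.55485455 -0.31552682  0.14069076]
```

View pics/s5.png

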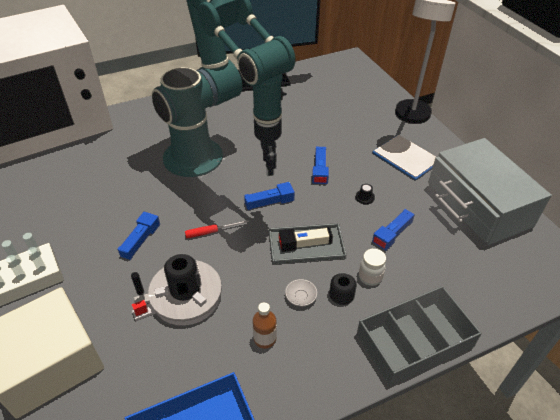

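The scanner lies flat in its tray at (305,240). The stage is still at the stop (140,305), the bystanders haven't moved, and the robot is clear of everything.

```bash
python3 -c "
from workcell import bot
print(bot.finish_job())"
```

```text
the job is handed in; nothing more can be done
None
```

The job is handed in at about 19 s: the stage is against its red stop, the scanner was held aimed at the label for over two seconds with its window about 80 mm away (aim within a few mm by my measurements), and it is back flat in its tray with the other things unmoved.

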